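# Swap two pots in a bench caddy and click its keeper bar shut

## Robot

A 7-joint arm with a two-finger parallel gripper is mounted at the origin on a cart in front of the work surface, level with it; the furniture and walls round the work are solid. World frame = base frame: x ahead of the robot, y to its left, z up, the work surface at z = 0. Lengths are in m, angles in rad, forces in N, time in s.
With the tool pointing down it reaches from about 0.4 to 0.85 m from the base axis. Payload 10.4 kg.
Tool frame: the origin (TCP) lies at the very end of the fingers, on their centre line; the grasp point (between the pads) lies 19 mm behind it; z points along the fingers, y is the line along which they close (so a half turn about z gives the same grasp; the last joint's range is limited). The gripper opens to 87 mm and grips with 3 to 60 N. Pads are 19 mm wide; open, the fingers measure 117 mm over their backs; the gripper's body (75 mm by 190 mm) begins 51 mm behind the grasp point.
Start: joints at [1.302, 0.332, -0.065, 1.46, 0.022, 1.35, -0.088], TCP at [0.152, -0.606, 0.199] pointing down, gripper open.
Joint ranges: [-2.6, 2.6], [-0.5, 2.12], [-1.47, 1.34], [0.16, 2.42], [-1.27, 4.41], [0.06, 2.06], [-2.6, 2.6]. Speed limits (rad/s): [2.22, 2.22, 2.79, 2.79, 3.14, 3.14, 3.14].

## Interface

Orientations are given as a unit quaternion [x, y, z, w].
In Python, from bench import read_state, cams, workorder gives the robot as it stands.
- The arm moves only by the shell command python3 -m crank 'ROWS' [FORCE]. ROWS is text: rows parted by semicolons, each of 5 numbers parted by spaces: the shift along the tool's x, y, z scaled (see below), then the turn about the tool's z scaled (see below), then the opening, from -1 (shut) to 1 (fully open). In form: dx dy dz yaw jaw; .... A call has 1 to 10 rows; each row shifts and turns the commanded pose from where the row before left it, along the tool's axes as they then stand; what a row does not reach is not made up. The controller multiplies each number of a shift by 200 mm and each number of a turn by 90 degrees. A row lasts 1/10 s, in which the tool goes at most 50 mm and 8.59 degrees, less where a joint would pass 70% of its speed; a pose out of reach is approached as far as the arm can. A call with a number of a shift or a turn outside -1 to 1 is refused whole. A call with a gripper value outside its range is refused whole. The fingers move at their own pace and stop on an object; FORCE is the grip in N (left out, the last holds). Time passes only in rows, so rows that do not move let the fingers close. It gives the time, the measured TCP pose, the force, the opening and the grip force at its end, in the units of the state.
- read_state(): the state, without advancing time (a new reading comes with each control period).
- cams.camera(name): name is "side" or "top" or "wrist"; returns a dict with "img" (400x640x3 uint8, blue, green, red), "K" (3x3 intrinsics, pixels), "xyz" and "attitude" of the camera in the world; the wrist camera has in their place "mount" (4x4, takes a point from camera to tool coordinates, whose origin is the TCP and whose axes are the flange's). Camera axes: x right, y down, z forward; pixel columns grow to the right and rows downward; lengths in m; the calibration is good to about 2 mm. A picture is of the moment at which its call begins: read the wrist's pose just before it. There is no depth.
- workorder.close_job(): hands the job in; it is judged then, once.
The state is a dict: "time": time; "joint_positions": joint angles; "joint_vel": joint speeds; "joint_torque": joint torques, N m; "ee_pos": TCP position; "eef_rot": TCP orientation; "ft_force": force on the tool from outside, world axes, zero at the start; "torque": the same for the moment, N m; "width": finger opening in m; "grip_force": force on a finger pad.
Only numpy, scipy, OpenCV 4.12 (cv2) and the standard library are available. Lean on these libraries where they do the work, as an engineer would, in place of code of your own. Each camera call takes 0.05 s, during which the arm holds its last target. There are 200 camera calls.

## Task

The blue-lidded grease pot and the red-lidded flux pot are in each other's bays of the three-bay pot caddy: swap them, keeping them upright, so that each stands flat in the bay marked with its own lid's colour, and leave the black pot in its bay. Then swing the hinged keeper bar shut across the front of the pots until it snaps fully home past the spring ball. Do not disturb the other things on the bench.

Things in the scene. Friction and masses are not known exactly. Their poses are not given: they have to be found in the camera images.
- caddy: grey three-bay pot caddy, fixed; base plate 112 x 268 x 5 mm (x = -74..+38 mm). Origin on the bench under the middle bay, z up; front (keeper bar side) is -x; bay centres at x = 0, y = -72, 0, +72 mm. Each bay is 64 x 64 mm, floor 7 mm above the bench, ribs and rear lip 13 mm, front lip 11 mm above the bench; outer faces of the lips at x = -38 and +38 mm
- catch (a point): the brass spring ball on the dark catch block (34 x 24 mm, 21 mm high) at the caddy's front corner, x = -58, y = -118 mm, 25 mm above the bench; behind it, at x = -37 mm, is a stop 37 mm high
- keeper_pivot (a point): the hinge axis (vertical) of the keeper bar, on the caddy at x = -46, y = +122 mm, 28 mm above the bench
- keeper_mid (a point): point on the keeper bar's centre line 130 mm from the hinge axis. The bar is straight steel, 248 mm long from the hinge, 10 mm thick, its underside 22 mm and its top 34 mm above the bench (things lower than 22 mm pass beneath it); it swings in the horizontal plane
- keeper_tip (a point): point on the bar's centre line in the middle of its yellow end, 235 mm from the hinge axis
- keeper (a joint): angle of the keeper bar in rad: 0 shut (bar along the caddy's -y axis, at the stop, held by the spring ball), growing as it opens to the caddy's -x side (pi/2: along -x). It stays where left. The ball resists from about 0.11 rad and snaps the bar home from about 0.03 rad; about 6 N at the tip takes it past
- bay_blue: blue bay insert with a blue tab behind the bay; origin on its floor at the bay's centre, where the pot's underside belongs, z up, x as the caddy's. Which bay has which colour varies
- bay_red: red bay insert, as bay_blue
- bay_black: black bay insert, as bay_blue
- grease_pot: round pot with a blue lid, 53 mm across (52 mm below the lid) and 45 mm high; origin at the centre of its underside, z up; starts in the red bay, belongs in the blue bay
- flux_pot: round pot with a red lid, 45 mm across and 30 mm high; origin at the centre of its underside, z up; starts in the blue bay, belongs in the red bay
- screw_pot: round black pot, 39 mm across and 40 mm high, standing in the black bay; stays there. Origin at the centre of its underside
- test_leads (a point): a point on the red and black test leads, which are stiff and fixed and hang in the air to the right of the caddy: keep the gripper off them. They rise from the green box at world x = 0.53, y = 0 m, 45 mm high, through x = 0.57, y = 0.04, z = 0.10 and x = 0.72, y = 0.20, z = 0.14 to x = 0.80, y = 0.26, z = 0.24 m, and on upwards
- relay: bystander: grey plug-in relay, 36 x 28 x 34 mm, origin at the centre of its underside
- tip_tin: bystander: round silver tin, 45 mm across, 14 mm high, origin at the centre of its underside
- calibration_block: bystander: ground steel block, 30 x 50 x 12 mm (x, y, z), origin at the centre of its underside
- usb_stick: bystander: blue memory stick, 53 x 18 x 8 mm (x, y, z), origin at the centre of its underside
- solder_spool_b: bystander: green solder spool, 55 x 52 x 55 mm, origin at the centre of its underside
Mind the look-alikes: they are no part of the job. Leave any turquoise or yellow look-alike of the screw_pot alone.

How it is judged:
On the way:
1. with the keeper bar still open, the grease pot stands in the blue bay and the flux pot in the red bay (horizontal distance between grease_pot and bay_blue below 0.018 m and z of grease_pot in the frame of bay_blue between -0.003 and 0.003 m and angle between each of grease_pot, flux_pot's own z axis and vertical below 0.08 rad and linear speed of each of grease_pot, flux_pot below 0.02 m/s and horizontal distance between flux_pot and bay_red below 0.018 m and z of flux_pot in the frame of bay_red between -0.003 and 0.003 m and value of joint keeper above 0.3 rad), for 0.2 s.
At the end, for the whole second after the job is handed in: grease pot in the blue bay, flux pot in the red bay and black pot in the black bay, each flat on the bay floor inside the bay (within 18 mm of its centre), within 0.08 rad of upright and at rest; keeper bar shut behind its spring ball (under 0.015 rad) and at rest (horizontal distance between grease_pot and bay_blue below 0.018 m and z of grease_pot in the frame of bay_blue between -0.003 and 0.003 m and angle between each of grease_pot, flux_pot, screw_pot's own z axis and vertical below 0.08 rad and linear speed of each of grease_pot, flux_pot, screw_pot below 0.02 m/s and horizontal distance between flux_pot and bay_red below 0.018 m and z of flux_pot in the frame of bay_red between -0.003 and 0.003 m and horizontal distance between screw_pot and bay_black below 0.018 m and z of screw_pot in the frame of bay_black between -0.003 and 0.003 m and value of joint keeper below 0.015 rad and velocity of joint keeper between -0.05 and 0.05 rad/s); the robot touches nothing.
It fails at once if a bystander (relay, silver tin, steel block, memory stick or solder spool) is pushed more than 20 mm from its place (distance of any of relay, tip_tin, calibration_block, usb_stick, solder_spool_b from where it was at the start of the episode above 0.02 m).
It fails at once if the black pot leaves its place (moved more than 15 mm) (distance of screw_pot from where it was at the start of the episode above 0.015 m).
It fails at once if a pot is tipped more than 0.7 rad (angle between any of grease_pot, flux_pot, screw_pot's own z axis and vertical above 0.7 rad).
It also fails if it takes over 72 s, if anything falls off the work surface, if the arm or the gripper's body presses on something with over 40 N, if the wrist force passes 120 N, or if a joint passes its speed limit or range.

## Working session

There is one attempt and no reset: what is moved stays moved. The work goes in short steps, Python scripts to look and compute and a shell command to move; the robot and the scene stay as the last step left them, time stands still between calls to the robot, and variables do not carry over. Pictures are saved under pics/ and viewed, at most 10 in all, crops included, and the job is handed in when it is done.

```bash
ls; mkdir -p pics
cat > h.py <<'E'
import numpy as np, cv2
from scipy.spatial.transform import Rotation as R
from bench import read_state, cams
def rot(a):
    a=np.array(a,float)
    return a if a.shape==(3,3) else R.from_quat(a).as_matrix()
def cam(name):
    s=read_state(); c=cams.camera(name)
    if name=='wrist':
        T=np.eye(4);T[:3,:3]=R.from_quat(s['eef_rot']).as_matrix();T[:3,3]=s['ee_pos']
        M=T@np.array(c['mount']); return c['img'],np.array(c['K']),M[:3,:3],M[:3,3]
    return c['img'],np.array(c['K']),rot(c['attitude']),np.array(c['xyz'])
def unproj(C,uv,z):
    _,K,Rm,t=C; d=Rm@np.linalg.solve(K,[uv[0],uv[1],1]); return t+d*(z-t[2])/d[2]
def proj(C,p):
    _,K,Rm,t=C; q=K@(Rm.T@(np.array(p)-t)); return q[:2]/q[2]
E
python3 - <<'E'
from h import *
for n in('top','side'):
    C=cam(n); cv2.imwrite(f'pics/{n}0.png',C[0]); print(n,C[1].tolist(),C[3],C[2].round(3).tolist())
print(read_state())
E
```

```text
pics
top [[410.19859213488274, 0.0, 321.35152523222666], [0.0, 410.19859213488274, 200.19494214118757], [0.0, 0.0, 1.0]] [0.48854278 0.1694665  0.97395141] [[-0.001, -0.99, 0.139], [-1.0, 0.001, 0.003], [-0.004, -0.139, -0.99]]
side [[474.6741875692954, 0.0, 320.34133075884176], [0.0, 474.6741875692954, 201.74015233977389], [0.0, 0.0, 1.0]] [ 1.16814021 -0.29739122  1.00309685] [[0.616, 0.612, -0.496], [0.788, -0.463, 0.406], [0.019, -0.641, -0.767]]
{'time': 0.1, 'joint_positions': array([ 1.30234402,  0.33280262, -0.06470725,  1.46083444,  0.02162   ,
        1.34991425, -0.08851467]), 'joint_vel': array([ 4.57257217e-04, -1.07144587e-03, -3.15521359e-04, -1.91515263e-03,
        7.70860276e-04,  4.93952585e-05,  3.86553351e-04]), 'joint_torque': array([ 6.86026251e-04, -6.24551010e+01,  2.42275541e-02, -3.90715206e+01,
       -6.14663120e-02,  3.66632547e-02,  9.89785849e-05]), 'ee_pos': array([ 0.15201668, -0.60584827,  0.19824826]), 'eef_rot': array([ 9.92452953e-01,  1.22624375e-01, -1.14051723e-04, -6.20842158e-04]), 'ft_force': array([0.69188998, 0.86738708, 0.22212184]), 'torque': array([-0.00835891, -0.03601678,  0.01772782]), 'grip_force': 0.0, 'width': 0.08718165160086018}
```

View pics/top0.png

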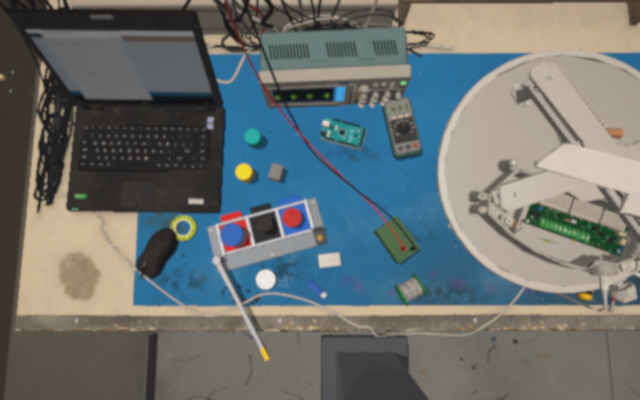

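View pics/side0.png

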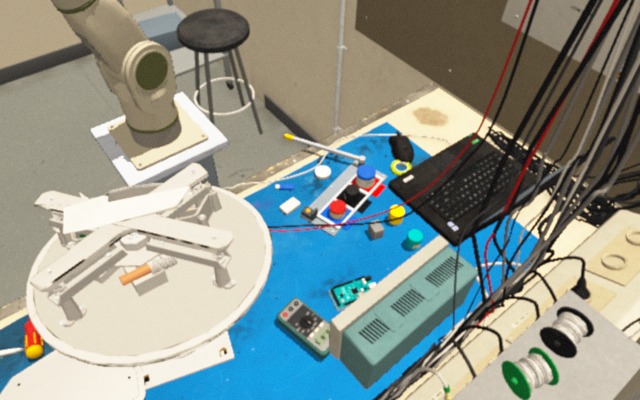

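The side view (pots at (367,178), (351,195) and (338,208)) agrees with the top view. In the top view:
- **Caddy:** about (267,232), with the blue lid at (233,235) beside the red tab (230,217), the black pot at (265,226), and the red lid at (292,217).
- **Keeper bar:** hinge about (218,260), yellow tip (266,356).
- **Look-alikes:** turquoise (253,136) and yellow (244,172) pots stand outside the caddy, so I leave them alone. I'm confirming with one enlarged crop.

```bash
cat > m.py <<'E'
from h import *
C=cam('top'); im=C[0]
x0,y0,x1,y1=195,185,345,297
cv2.imwrite('pics/top_crop.png',cv2.resize(im[y0:y1,x0:x1],None,fx=5.3,fy=5.3,interpolation=cv2.INTER_CUBIC))
hsv=cv2.cvtColor(im,cv2.COLOR_BGR2HSV)
def blob(name,mask,near,z):
    n,l,st,ce=cv2.connectedComponentsWithStats(mask.astype(np.uint8))
    i=1+np.argmin(np.hypot(*(ce[1:]-near).T)+50*(st[1:,4]<15)); print(name,ce[i].round(1),st[i],unproj(C,ce[i],z).round(4)); return unproj(C,ce[i],z)
h,s,v=[hsv[...,i].astype(int) for i in range(3)]
blob('grease',(h>100)&(h<125)&(s>120)&(v>130),(233,235),.054-.002+.007-.007)
blob('flux',((h<8)|(h>172))&(s>130)&(v>110),(292,217),.037)
blob('screw',(v<60),(265,226),.047)
tip=blob('tip',(h>15)&(h<35)&(s>130)&(v>120),(266,354),.034)
print('pivot',unproj(C,(218,260),.034))
for n,uv,z in(('catch',(320,238),.025),('stone',(329,260),.012),('tin',(265,279),.014),('usb',(317,289),.008),('relay',(276,172),.034),('spool?',(411,289),.05)): print(n,unproj(C,uv,z).round(3))
E
python3 m.py
```

```text
grease [231.6 234.4] [221 224  22  21 367] [0.5406 0.3742 0.052 ]
flux [291.8 217.5] [283 209  19  18 259] [0.5802 0.2404 0.037 ]
screw [265.1 227.9] [251 213  28  28 426] [0.5556 0.2999 0.047 ]
tip [264.6 353.9] [260 347  10  14  72] [0.2792 0.2978 0.034 ]
pivot [0.48373064 0.40735895 0.034     ]
catch [0.534 0.176 0.025]
stone [0.483 0.155 0.012]
tin [0.44  0.303 0.014]
usb [0.417 0.183 0.008]
relay [0.687 0.279 0.034]
spool? [ 0.42  -0.025  0.05 ]
```

View pics/top_crop.png

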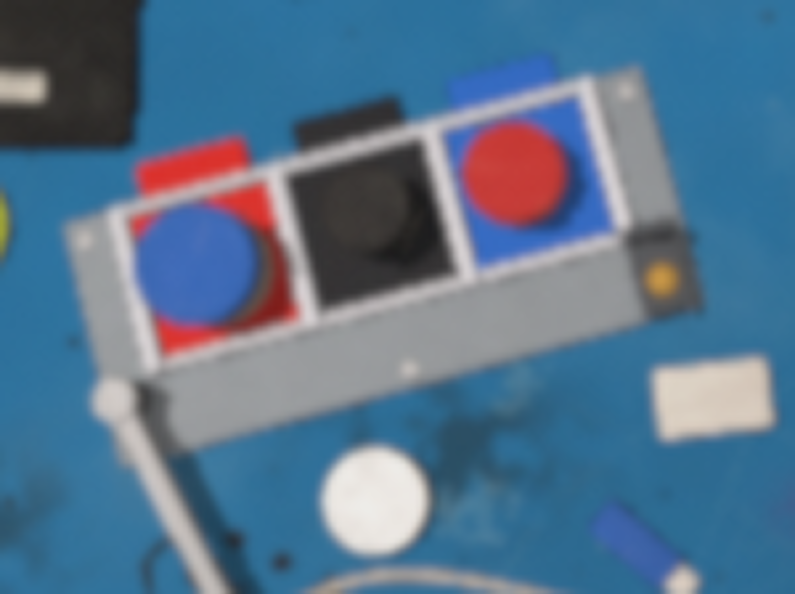

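The crop confirms it. The blue-lidded pot is in the left bay (red tab), the black pot is in the middle, and the red-lidded pot is in the right bay (blue tab). The hinge is at crop (115,398) and the ball at (660,278). Next I fit the caddy pose and work out the moves.

```bash
cat >> h.py <<'E'
def go(p,zyaw=None):
    """print shift to world target in units (tool axes), yaw units to put tool-y line on world angle zyaw"""
    s=read_state(); Rm=R.from_quat(s['eef_rot']).as_matrix()
    d=Rm.T@(np.array(p)-s['ee_pos'])/.2
    a=np.arctan2(Rm[1,1],Rm[0,1]); o=f"shift {d.round(3)} tooly {a:.3f}"
    if zyaw is not None: o+=f" yaw {-(((zyaw-a+np.pi/2)%np.pi-np.pi/2))/(np.pi/2):.3f}"
    print(o)
E
python3 - <<'E'
from h import *
from scipy.optimize import least_squares
C=cam('top')
pts=[((115,398),(-46,122,34)),((660,278),(-58,-118,25)),((65,225),(38,134,5)),((640,68),(38,-134,5)),((112,212),(38,108,13)),((590,82),(38,-108,13)),((280,172),(35,36,13)),((435,130),(35,-36,13))]
uv=np.array([p[0] for p in pts])/5.3+[195,185]-.4; P=np.array([p[1] for p in pts])/1e3
def W(q,P):
    c,s=np.cos(q[2]),np.sin(q[2]); P=np.atleast_2d(P); return np.c_[q[0]+c*P[:,0]-s*P[:,1],q[1]+s*P[:,0]+c*P[:,1],P[:,2]]
f=lambda q:np.ravel([proj(C,p) for p in W(q,P)]-uv)
r=least_squares(f,[.555,.3,.215],loss='soft_l1'); q=r.x
print(q.round(4)); print(f(q).reshape(-1,2).round(1).tolist())
np.save('q.npy',q)
print('bays L M R',W(q,[[0,.072,.007],[0,0,.007],[0,-.072,.007]]).round(4).tolist(),'park',W(q,[-.108,-.02,0]).round(4))
c,s=np.cos(q[2]),np.sin(q[2])
for n,p in dict(tin=(.44,.303),usbEnd=unproj(C,(308,282),.008)[:2],block=(.483,.155),tip=(.2792,.2978),flux=(.5802,.2404),grease=(.5406,.3742),screw=(.5556,.2999)).items():
    d=np.array(p)-q[:2]; print(n,(c*d[0]+s*d[1]).round(3),(-s*d[0]+c*d[1]).round(3))
E
```

```text
[0.5594 0.3051 0.2659]
[[0.2, 0.6], [0.8, 0.6], [-0.3, -0.1], [0.6, -0.0], [0.7, -0.8], [-0.6, -0.3], [-0.9, -0.1], [-0.6, -0.1]]
bays L M R [[0.5405, 0.3745, 0.007], [0.5594, 0.3051, 0.007], [0.5783, 0.2356, 0.007]] park [[0.4605 0.2574 0.    ]]
tin -0.116 0.029
usbEnd -0.148 -0.065
block -0.113 -0.125
tip -0.272 0.067
flux 0.003 -0.068
grease -0.0 0.072
screw -0.005 -0.004
```

```bash
python3 -m crank '0 0 -0.1 0 1; -0.1 0.12 -0.1 0 1; -0.1 -0.2 -0.1 0 1; 0 0 0 0 1'; python3 -c "
from h import *
go([.11,-.44,.26]);go([.30,-.34,.26])
print(read_state()['ee_pos'],read_state()['joint_positions'].round(2))"
```

```text
time: 0.6
ee_pos: [0.1053, -0.6004, 0.2605]
eef_rot: [0.993, 0.12, -0.001, 0.0]
ft_force: [-0.9, -0.7, 1.2]
width: 0.0866
grip_force: 0.0
shift [ 0.214 -0.773  0.002] tooly -1.330
shift [ 1.256 -1.032 -0.   ] tooly -1.330
[ 0.10527515 -0.60044231  0.26048557] [ 1.35  0.27 -0.04  1.41  0.01  1.46 -0.02]
```

```bash
python3 -m crank '0.157 -0.129 0 0 1; 0.157 -0.129 0 0 1; 0.157 -0.129 0 0 1; 0.157 -0.129 0 0 1; 0.157 -0.129 0 0 1; 0.157 -0.129 0 0 1; 0.157 -0.129 0 0 1; 0.157 -0.129 0 0 1; 0 0 0 0 1; 0 0 0 0 1'; python3 -c "
from h import *
go([.43,0,.26]);go([.44,.2,.26],.266)
print(read_state()['joint_positions'].round(2))"
```

```text
time: 1.6
ee_pos: [0.3031, -0.3387, 0.2591]
eef_rot: [0.992, 0.124, -0.0, 0.0]
ft_force: [-0.6, -0.1, -0.0]
width: 0.0868
grip_force: 0.0
shift [ 1.03  -1.486 -0.006] tooly -1.323
shift [ 1.324 -2.443 -0.007] tooly -1.323 yaw 0.988
[ 1.06 -0.06 -0.31  1.77 -0.02  1.42 -0.56]
```

```bash
python3 -m crank '0.129 -0.186 0 0 1; 0.129 -0.186 0 0 1; 0.129 -0.186 0 0 1; 0.129 -0.186 0 0 1; 0.129 -0.186 0 0 1; 0.129 -0.186 0 0 1; 0.129 -0.186 0 0 1; 0.129 -0.186 0 0 1' && python3 -m crank '0.059 -0.191 0 0 1; 0.059 -0.191 0 0 1; 0.059 -0.191 0 0 1; 0.059 -0.191 0 0 1; 0.059 -0.191 0 0 1; 0 0 0 -0.092 1; 0 0 0 -0.092 1; 0 0 0 -0.092 1; 0 0 0 -0.092 1; 0 0 0 -0.092 1' && python3 -m crank '0 0 0 -0.092 1; 0 0 0 -0.092 1; 0 0 0 -0.092 1; 0 0 0 -0.092 1; 0 0 0 -0.092 1; 0 0 0 -0.092 1; 0 0 0 0 1; 0 0 0 0 1';  python3 -c "
from h import *
go([.5802,.2390,.15],.266)
print(read_state()['joint_positions'].round(2))
C=cam('wrist');cv2.imwrite('pics/w1.png',C[0])
q=np.load('q.npy');c,s=np.cos(q[2]),np.sin(q[2])
for p in [(0,.072,.052),(0,0,.047),(0,-.072,.037),(-.058,-.118,.025)]:print(proj(C,(q[0]+c*p[0]-s*p[1],q[1]+s*p[0]+c*p[1],p[2])).round(1))"
```

```text
time: 2.4
ee_pos: [0.4311, 0.0, 0.2592]
eef_rot: [0.993, 0.121, 0.0, 0.0]
ft_force: [0.7, -1.1, 0.1]
width: 0.0873
grip_force: 0.0
time: 3.4
ee_pos: [0.4422, 0.1979, 0.2588]
eef_rot: [0.884, 0.467, -0.0, -0.0]
ft_force: [-0.3, 0.2, -0.4]
width: 0.0867
grip_force: 0.0
time: 4.2
ee_pos: [0.4419, 0.1984, 0.2588]
eef_rot: [0.61, 0.792, -0.0, -0.0]
ft_force: [0.3, 0.4, 0.1]
width: 0.0871
grip_force: 0.0
shift [0.02  0.721 0.544] tooly 0.259 yaw -0.005
[ 0.65  0.1  -1.21  1.68  0.09  1.43 -0.31]
[448.   33.1]
[440.5 102.9]
[432.4 164. ]
[381.7 197.9]
```

View pics/w1.png

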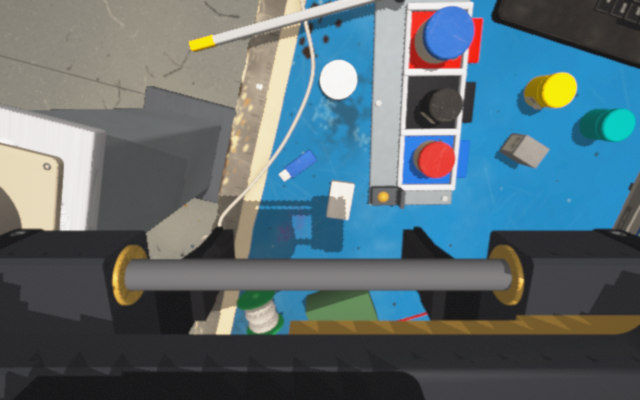

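The wrist view shows the red lid at (436,159) against a predicted (432,164), and the ball at (384,197) against (382,198), so the caddy fit holds. I'll refine the lid positions from this image and move over the flux pot.

```bash
cat > lid.py <<'E'
from h import *
def lids(C):
    h,s,v=[a.astype(int) for a in cv2.split(cv2.cvtColor(C[0],cv2.COLOR_BGR2HSV))]
    q=np.load('q.npy');c,si=np.cos(q[2]),np.sin(q[2]); out={}
    for n,m,z in(('flux',((h<8)|(h>172))&(s>130)&(v>110),.037),('grease',(h>108)&(h<125)&(s>120)&(v>130),.052)):
        m=cv2.morphologyEx(m.astype(np.uint8),cv2.MORPH_OPEN,np.ones((5,5)))
        N,l,st,ce=cv2.connectedComponentsWithStats(m)
        for i in range(1,N):
            if st[i,4]<150: continue
            p=unproj(C,ce[i],z); d=p[:2]-q[:2]
            print(n,ce[i].round(0),st[i,2:],p.round(4),'caddy',(c*d[0]+si*d[1]).round(4),(-si*d[0]+c*d[1]).round(4))
E
python3 -c "
from lid import *
lids(cam('wrist'))"
python3 -m crank '0 0.18 0 0 1; 0.005 0.18 0 0 1; 0.005 0.18 0 0 1; 0.01 0.18 0 0 1; 0 0 0.2 -0.005 1; 0 0 0.2 0 1; 0 0 0 0 1; 0 0 0 0 1'
python3 -c "
from lid import *
lids(cam('wrist'));go([.5802,.2390,.02],.266);print(read_state()['joint_positions'].round(2))"
```

```text
flux [419.  21.] [ 20  24 288] [0.5089 0.3824 0.037 ] caddy -0.0284 0.0879
flux [475.  42.] [ 15  44 381] [0.5776 0.3782 0.037 ] caddy 0.0368 0.0658
flux [419.  61.] [ 27  22 304] [0.523  0.3434 0.037 ] caddy -0.0251 0.0465
flux [450.  64.] [ 23   9 166] [0.5584 0.3496 0.037 ] caddy 0.0107 0.0433
flux [436. 160.] [  37   36 1039] [0.5804 0.2421 0.037 ] caddy 0.0037 -0.0662
time: 5.1
ee_pos: [0.5793, 0.2407, 0.1796]
eef_rot: [0.605, 0.796, -0.0, -0.0]
ft_force: [1.0, 0.2, 1.6]
width: 0.0868
grip_force: 0.0
flux [365.  32.] [ 17  55 849] [0.5851 0.3814 0.037 ] caddy 0.0449 0.0669
flux [319.  56.] [ 64  31 954] [0.5506 0.3512 0.037 ] caddy 0.0036 0.0469
flux [320. 177.] [  43   43 1497] [0.5818 0.2429 0.037 ] caddy 0.0052 -0.0659
shift [-0.011 -0.003  0.804] tooly 0.271 yaw 0.003
[ 0.28  0.56 -1.07  1.44  0.5   1.43 -0.52]
```

```bash
python3 -m crank '-0.004 0.01 0.2 0 1; 0 0 0.2 0 1; 0 0 0.2 0 1; 0 0 0.1 0 1; 0 0 0.05 0 1; 0 0 0.05 0 1; 0 0 0 0 1' 25 && python3 -m crank '0 0 0 0 -0.2; 0 0 0 0 -0.2; 0 0 0 0 -0.2; 0 0 0 0 -0.2; 0 0 0 0 -0.2; 0 0 0 0 -0.2; 0 0 0 0 -0.2'; python3 -c "
from h import *
q=np.load('q.npy');c,s=np.cos(q[2]),np.sin(q[2]);p=(-.106,-.035)
w=np.array([q[0]+c*p[0]-s*p[1],q[1]+s*p[0]+c*p[1],.09]);print(w);go(w,.266)"
```

```text
time: 5.85
ee_pos: [0.582, 0.2407, 0.0196]
eef_rot: [0.605, 0.796, 0.0, 0.0]
ft_force: [-0.1, -0.1, 0.4]
width: 0.0868
grip_force: 0.0
time: 6.55
ee_pos: [0.5814, 0.2406, 0.0189]
eef_rot: [0.605, 0.797, -0.0, 0.0]
ft_force: [-0.5, -0.0, -0.7]
width: 0.0398
grip_force: 0.0
[0.46635061 0.24344396 0.09      ]
shift [ 0.168 -0.55  -0.355] tooly 0.272 yaw 0.004
```

```bash
python3 -m crank '0 0 0 0 -0.2; 0 0 0 0 -0.2; 0 0 0 0 -0.2' ;python3 -c "
from lid import *
C=cam('wrist');lids(C);cv2.imwrite('pics/w2.png',C[0])"
```

```text
time: 6.85
ee_pos: [0.5814, 0.2406, 0.0189]
eef_rot: [0.605, 0.797, -0.0, 0.0]
ft_force: [-0.1, 0.2, 0.7]
width: 0.035
grip_force: 0.0
flux [314.  18.] [ 121   31 2695] [0.5515 0.3455 0.037 ] caddy 0.0029 0.0411
flux [401.  10.] [ 29  21 579] [0.5881 0.359  0.037 ] caddy 0.0419 0.0445
flux [318. 229.] [  76   60 3778] [0.5803 0.2478 0.037 ] caddy 0.0051 -0.0608
grease [ 50. 228.] [ 18  25 221] [0.4543 0.2191 0.052 ] caddy -0.124 -0.0553
```

View pics/w2.png

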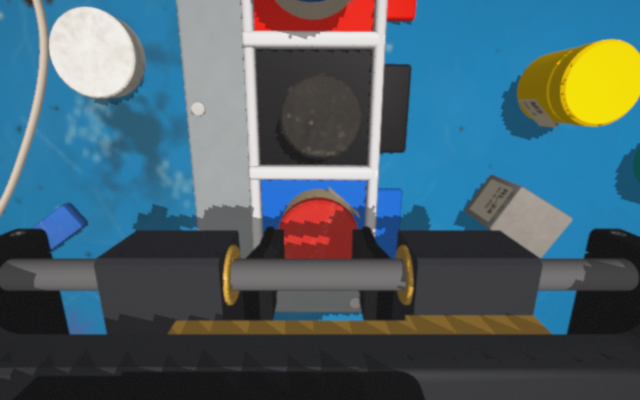

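The flux pot's red lid is at (318,229), apparently between the fingers, but the width reads 35 mm and the grip force is zero. I'll check where the fingertips project before moving.

```bash
python3 -c "
from lid import *
C=cam('wrist');s=read_state();print('cam',C[3],s['width'],s['grip_force'])
e=s['ee_pos']
Rm=R.from_quat(s['eef_rot']).as_matrix()
for z in(.019,.037): print(proj(C,[e[0],e[1],z]))
p=e+[0,0,.018]
for k in(-1,1): print('pad',proj(C,p+k*.0175*Rm[:,1]))
h,sa,v=[a.astype(int) for a in cv2.split(cv2.cvtColor(C[0],cv2.COLOR_BGR2HSV))]
m=((h<8)|(h>172))&(sa>130)&(v>90);m[:180]=0
ys,xs=np.nonzero(m)
for r in range(190,275,6): 
  x=xs[(ys==r)]; print(r,(x.min(),x.max()) if len(x) else None,end=';')
T=cam('top');lids(T)
S=cam('side');cv2.imwrite('pics/s2.png',cv2.resize(S[0][130:270,270:450],None,fx=4,fy=4,interpolation=2))"
```

```text
cam [0.56317768 0.30932261 0.20469545] 0.034926704196612986 0.0
[316.11445018 229.96135464]
[315.97154763 242.01836105]
pad [283.36462648 241.96339182]
pad [348.57756413 241.94206839]
190 None;196 None;202 (np.int64(299), np.int64(337));208 (np.int64(290), np.int64(345));214 (np.int64(285), np.int64(350));220 (np.int64(282), np.int64(354));226 (np.int64(279), np.int64(356));232 (np.int64(284), np.int64(351));238 (np.int64(284), np.int64(351));244 (np.int64(284), np.int64(351));250 (np.int64(285), np.int64(351));256 (np.int64(285), np.int64(351));262 None;268 None;274 None;grease [231. 234.] [ 22  20 358] [0.5405 0.3745 0.052 ] caddy -0.0 0.0719
```

View pics/s2.png

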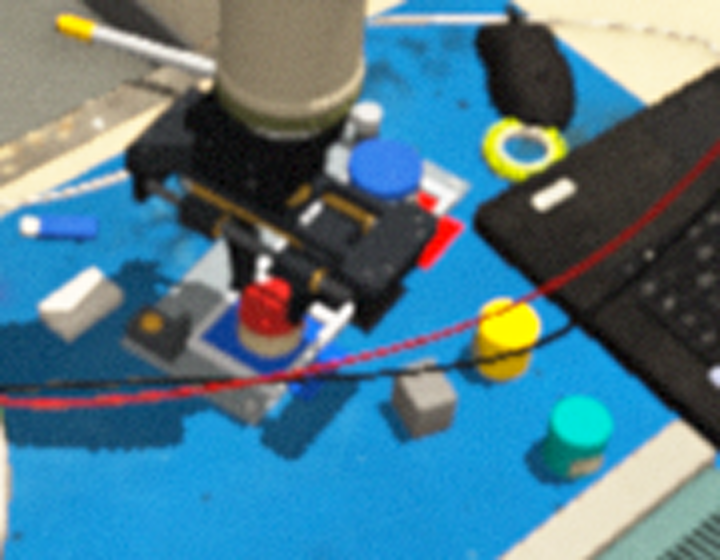

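The lid outline is cut off at columns 284–351 where the fingers cross it, so the fingers could be above the lid. I'll check their real height with the side camera.

```bash
python3 -c "
from lid import *
S=cam('side');s=read_state();e=s['ee_pos'];Rm=R.from_quat(s['eef_rot']).as_matrix()
for z in(.019,.037,.05):
  print(z,[((proj(S,[*(e[:2]+k*Rm[:2,1]),z])-[270,130])*4).round(0).tolist() for k in(-.0175,-.0325,.0175,.0325)])
cv2.imwrite('pics/s3.png',cv2.resize(S[0][175:235,310:390],None,fx=9,fy=9,interpolation=2))
print('in s3',[((proj(S,[*(e[:2]+k*Rm[:2,1]),z])-[310,175])*9).round(0).tolist() for z in (.019,.037) for k in(-.025,.025)])"
```

```text
0.019 [[245.0, 308.0], [227.0, 298.0], [288.0, 333.0], [307.0, 344.0]]
0.037 [[246.0, 291.0], [228.0, 280.0], [290.0, 316.0], [309.0, 327.0]]
0.05 [[247.0, 278.0], [229.0, 268.0], [291.0, 303.0], [310.0, 314.0]]
in s3 [[172.0, 276.0], [310.0, 356.0], [174.0, 237.0], [313.0, 317.0]]
```

View pics/s3.png

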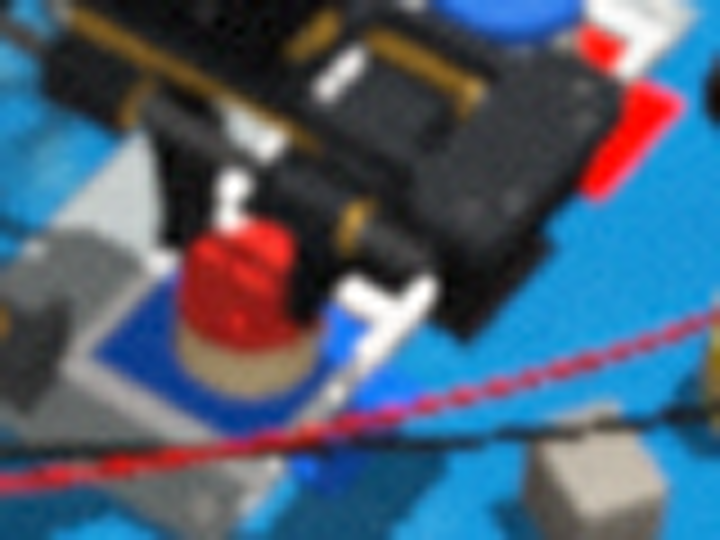

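The fingertips show at the lid top: they match z≈0.037, not the reported 0.019. The jaws have closed above the pot, so I'll open, go down carefully watching the force, and close again.

```bash
python3 -m crank '0 0 0 0 0.6; 0 0 0 0 0.6; 0 0 0 0 0.6; 0 0 0 0 0.6; 0 0 0 0 0.6; 0 0 0.02 0 0.6; 0 0 0 0 0.6' && python3 -m crank '0 0 0.01 0 0.6; 0 0 0 0 0.6'|grep -E 'pos|force|width' && python3 -m crank '0 0 0.01 0 0.6; 0 0 0 0 0.6'|grep -E 'pos|force|width'
```

```text
time: 7.8
ee_pos: [0.5812, 0.2404, 0.0143]
eef_rot: [0.604, 0.797, -0.0, -0.0]
ft_force: [1.5, -0.4, -0.3]
width: 0.069
grip_force: 0.0
ee_pos: [0.5813, 0.2405, 0.0126]
ft_force: [-0.1, -0.4, 0.0]
width: 0.0693
grip_force: 0.0
ee_pos: [0.5813, 0.2406, 0.0107]
ft_force: [0.3, -0.3, -0.5]
width: 0.0697
grip_force: 0.0
```

```bash
for i in 1; do python3 -m crank '0 0 0.02 0 0.6; 0 0 0 0 0.6'|grep -E 'pos|force|width'; done; python3 -m crank '0 0 0.01 0 0.6; 0 0 0 0 0.6'|grep -E 'pos|force|width'; python3 -m crank '0 0 0.01 0 0.6; 0 0 0 0 0.6'|grep -E 'pos|force|width'; python3 -m crank '0 0 0 0 -0.2; 0 0 0 0 -0.2; 0 0 0 0 -0.2; 0 0 0 0 -0.2; 0 0 0 0 -0.2; 0 0 0 0 -0.2' 25 |grep -E 'pos|force|width'
```

```text
ee_pos: [0.5812, 0.2404, 0.0063]
ft_force: [0.0, 0.4, 0.4]
width: 0.0695
grip_force: 0.0
ee_pos: [0.5813, 0.2406, 0.0046]
ft_force: [0.6, 0.1, 0.1]
width: 0.0698
grip_force: 0.0
ee_pos: [0.5814, 0.2406, 0.0027]
ft_force: [0.1, -0.8, -0.4]
width: 0.0699
grip_force: 0.0
ee_pos: [0.5815, 0.2407, 0.003]
ft_force: [-0.3, -0.4, -0.4]
width: 0.0437
grip_force: 25.0
```

It now grips, at 43.7 mm and 25 N, so the fingertips really sit about 18 mm above the reported z. I'll lift the flux pot and park it on the clear bench in front of the caddy.

```bash
python3 -m crank '0 0 -0.1 0 -0.2; 0 0 -0.2 0 -0.2; 0.056 -0.183 0 0 -0.2; 0.056 -0.183 0 0 -0.2; 0.056 -0.183 0 0 -0.2; 0 0 0.1 0 -0.2; 0 0 0.1 0 -0.2; 0 0 0.07 0 -0.2; 0 0 0.03 0 -0.2; 0 0 0 0 -0.2' ; python3 -c "
from h import *
go([.4664,.2434,-.004],.266)"
```

```text
time: 10.4
ee_pos: [0.4665, 0.2436, 0.0028]
eef_rot: [0.604, 0.797, -0.0, -0.0]
ft_force: [0.7, 0.7, -1.5]
width: 0.044
grip_force: 25.0
shift [-0.001 -0.001  0.034] tooly 0.273 yaw 0.004
```

```bash
python3 -m crank '0 0 0.02 0 -0.2; 0 0 0.01 0 -0.2; 0 0 0 0 -0.2'|grep -E 'pos|force'; python3 -m crank '0 0 0 0 0.35; 0 0 0 0 0.35; 0 0 0 0 0.35; 0 0 0 0 0.35; 0 0 -0.1 0 0.35; 0 0 -0.2 0 0.35; 0 0 -0.2 0 1; 0 0 0 0 1; 0 0 0 0 1' ; python3 -c "
from lid import *
lids(cam('wrist'));lids(cam('top'))
go([.5405,.3745,.1],.266)"
```

```text
ee_pos: [0.4667, 0.2435, -0.003]
ft_force: [1.1, -0.4, -0.8]
grip_force: 25.0
time: 11.6
ee_pos: [0.4672, 0.2434, 0.0976]
eef_rot: [0.605, 0.796, 0.001, 0.001]
ft_force: [0.5, -0.3, 0.0]
width: 0.0755
grip_force: 0.0
flux [438.  61.] [  81   89 1977] [0.5209 0.362  0.037 ] caddy -0.0222 0.0651
flux [516.  78.] [ 18  27 318] [0.5771 0.3662 0.037 ] caddy 0.0331 0.0544
flux [317. 196.] [  56   56 2482] [0.4664 0.2478 0.037 ] caddy -0.1048 -0.0309
grease [232. 235.] [ 22  20 362] [0.5404 0.3742 0.052 ] caddy -0.0002 0.0717
shift [ 0.534  0.534 -0.021] tooly 0.272 yaw 0.004
```

```bash
python3 -m crank '0.178 0.178 0 0 1; 0.178 0.178 0 0 1; 0.178 0.178 0 0 1; 0 0 0 0 1; 0 0 0 0 1' ; python3 -c "
from lid import *
lids(cam('wrist'))
go([.5405,.3745,.007],.266);print(read_state()['joint_positions'].round(2))"
```

```text
time: 12.2
ee_pos: [0.5387, 0.3754, 0.0948]
eef_rot: [0.603, 0.797, -0.001, -0.001]
ft_force: [-1.1, -0.6, 0.8]
width: 0.0866
grip_force: 0.0
flux [323. 168.] [  77   36 1303] [0.5361 0.402  0.037 ] caddy 0.0029 0.0997
flux [377. 191.] [ 20  56 985] [0.5794 0.3958 0.037 ] caddy 0.0431 0.0823
flux [210. 322.] [ 32  30 561] [0.4808 0.2507 0.037 ] caddy -0.0902 -0.0318
shift [0.002 0.008 0.442] tooly 0.273 yaw 0.005
[ 0.01  0.69 -1.01  1.45  0.59  1.33 -0.77]
```

```bash
python3 -m crank '0.002 0.008 0.15 0 1; 0 0 0.15 0 1; 0 0 0.1 0 1; 0 0 0.04 0 1; 0 0 0 0 1' |grep -E 'pos|force'; python3 -m crank '0 0 0 0 0; 0 0 0 0 0; 0 0 0 0 0; 0 0 0 0 0; 0 0 0 0 0; 0 0 0 0 0' 30 ; python3 -c "
from h import *
go([.5783,.2356,.08],.266)"
```

```text
ee_pos: [0.5415, 0.3739, 0.0083]
ft_force: [0.5, -0.7, 1.0]
grip_force: 0.0
time: 13.35
ee_pos: [0.5418, 0.3751, 0.0092]
eef_rot: [0.605, 0.797, 0.0, 0.0]
ft_force: [-0.8, -0.5, 1.5]
width: 0.0519
grip_force: 30.0
shift [-0.721 -0.012 -0.354] tooly 0.272 yaw 0.004
```

```bash
python3 -m crank '0 0 -0.15 0 0; 0 0 -0.2 0 0; -0.18 -0.003 0 0 0; -0.18 -0.003 0 0 0; -0.18 -0.003 0 0 0; -0.18 -0.003 0 0 0; 0 0 0 0 0; 0 0 0 0 0' 30 ; python3 -c "
from h import *
go([.5783,.2356,.0092],.266)"
```

```text
time: 14.15
ee_pos: [0.5784, 0.2345, 0.0787]
eef_rot: [0.605, 0.796, -0.0, -0.0]
ft_force: [-0.1, 1.3, -1.6]
width: 0.0523
grip_force: 30.0
shift [0.005 0.001 0.347] tooly 0.270 yaw 0.003
```

```bash
python3 -m crank '0.005 0 0.15 0 0; 0 0 0.1 0 0; 0 0 0.06 0 0; 0 0 0.02 0 0; 0 0 0.01 0 0; 0 0 0 0 0' |grep -E 'pos|force'; python3 -c "
from h import *
go([.5783,.2356,.0092],.266)"
```

```text
ee_pos: [0.5781, 0.2372, 0.0116]
ft_force: [0.6, 0.1, -1.9]
grip_force: 30.0
shift [-0.008 -0.001  0.012] tooly 0.273 yaw 0.004
```

```bash
python3 -m crank '-0.008 0 0.012 0 0; 0 0 0 0 0; 0 0 0 0 0'|grep -E 'pos|force';  python3 -m crank '0 0 0 0 0.6; 0 0 0 0 0.6; 0 0 0 0 0.6; 0 0 0 0 0.6; 0 0 -0.2 0 0.8; 0 0 -0.2 0 0.8; 0 0 0 0 0.8; 0 0 0 0 0.8' ; python3 -c "
from lid import *
lids(cam('wrist'))
go([.4667,.2435,-.003],.266)"
```

```text
ee_pos: [0.5788, 0.2352, 0.0091]
ft_force: [0.7, 0.4, 0.7]
grip_force: 30.0
time: 15.85
ee_pos: [0.5788, 0.2352, 0.0893]
eef_rot: [0.605, 0.797, 0.001, 0.001]
ft_force: [-0.5, 0.2, -1.1]
width: 0.078
grip_force: 0.0
flux [320.  22.] [  89   45 3899] [0.5483 0.3541 0.037 ] caddy 0.0022 0.0502
flux [384.  18.] [ 22  37 762] [0.5873 0.3673 0.037 ] caddy 0.0432 0.0527
flux [174. 149.] [  64   61 3029] [0.4714 0.2476 0.037 ] caddy -0.1001 -0.0323
shift [ 0.192 -0.525  0.456] tooly 0.272 yaw 0.004
```

```bash
python3 -m crank '0.064 -0.175 0 0 0.4; 0.064 -0.175 0 0 0.4; 0.064 -0.175 0 0 0.4; 0 0 0 0 0.4; 0 0 0.2 0 0.4; 0 0 0.15 0 0.4; 0 0 0.07 0 0.4; 0 0 0.03 0 0.4; 0 0 0 0 0.4'|grep -E 'pos|force|width'; python3 -m crank '0 0 0 0 -0.2; 0 0 0 0 -0.2; 0 0 0 0 -0.2; 0 0 0 0 -0.2; 0 0 0 0 -0.2' 25; python3 -c "
from h import *
go([.5405,.3745,.08],.266)"
```

```text
ee_pos: [0.4667, 0.244, -0.0017]
ft_force: [-0.2, 0.3, 0.5]
width: 0.0608
grip_force: 0.0
time: 17.3
ee_pos: [0.4674, 0.244, -0.0007]
eef_rot: [0.605, 0.797, 0.0, 0.0]
ft_force: [-1.3, -0.9, 5.8]
width: 0.0438
grip_force: 25.0
shift [ 0.53   0.528 -0.403] tooly 0.272 yaw 0.004
```

```bash
python3 -m crank '0 0 -0.2 0 -0.2; 0 0 -0.2 0 -0.2; 0.177 0.176 0 0 -0.2; 0.177 0.176 0 0 -0.2; 0.176 0.176 0 0 -0.2; 0 0 0 0 -0.2; 0 0 0 0 -0.2'|grep -E 'pos|force'; python3 -c "
from h import *
go([.5405,.3745,.0063],.266)"
```

```text
ee_pos: [0.539, 0.3757, 0.0778]
ft_force: [-0.6, -1.1, -1.6]
grip_force: 25.0
shift [-0.008  0.006  0.357] tooly 0.275 yaw 0.006
```

```bash
python3 -m crank '0 0.007 0.15 0 -0.2; 0 0 0.1 0 -0.2; 0 0 0.06 0 -0.2; 0 0 0.02 0 -0.2; 0 0 0.01 0 -0.2; 0 0 0 0 -0.2' |grep -E 'pos|force'; python3 -c "
from h import *
go([.5405,.3745,.0063],.266)"
```

```text
ee_pos: [0.5416, 0.3748, 0.0112]
ft_force: [0.3, -0.5, -2.3]
grip_force: 25.0
shift [-0.    -0.006  0.024] tooly 0.272 yaw 0.004
```

```bash
python3 -m crank '0 0 0.02 0 -0.2; 0 0 0.004 0 -0.2; 0 0 0 0 -0.2'|grep -E 'pos|force';  python3 -m crank '0 0 0 0 0.4; 0 0 0 0 0.4; 0 0 0 0 0.4; 0 0 0 0 0.4; 0 0 -0.2 0 0.4; 0 0 -0.2 0 0; 0 0 -0.2 0 -1; 0 0 0 0 -1; 0 0 0 0 -1' ; python3 -c "
from lid import *
C=cam('wrist');T=cam('top');lids(C)
cv2.imwrite('pics/w5.png',C[0])
q=np.load('q.npy')
h,s,v=[a.astype(int) for a in cv2.split(cv2.cvtColor(T[0],cv2.COLOR_BGR2HSV))]
m=((h>15)&(h<35)&(s>130)&(v>120)).astype(np.uint8);m[:330]=0
ys,xs=np.nonzero(m);tip=unproj(T,(xs.mean(),ys.mean()),.034)
c,si=np.cos(q[2]),np.sin(q[2])
pv=np.array([q[0]-.046*c-.122*si,q[1]-.046*si+.122*c])
d=tip[:2]-pv;loc=(c*d[0]+si*d[1],-si*d[0]+c*d[1]);th=np.arctan2(-loc[0],-loc[1]);print('tip',tip,'theta',th,np.hypot(*loc),'pivot',pv)
def W(r,t,n): # r along bar, n off bar on opening side
    x=-.046-r*np.sin(t)-n*np.cos(t);y=.122-r*np.cos(t)+n*np.sin(t);return np.array([q[0]+c*x-si*y,q[1]+si*x+c*y])
print([ (t,W(.19,t,.025).round(3).tolist()) for t in np.r_[th,1.2:-.1:-.2]])
go([*W(.19,th,.06),.08])"
```

```text
ee_pos: [0.5417, 0.375, 0.0064]
ft_force: [-0.1, -0.3, 4.3]
grip_force: 25.0
time: 19.8
ee_pos: [0.5417, 0.3749, 0.1264]
eef_rot: [0.605, 0.797, 0.001, 0.0]
ft_force: [0.2, -0.6, -0.4]
width: 0.0368
grip_force: 0.0
flux [317. 183.] [  70   66 4385] [0.5404 0.3829 0.037 ] caddy 0.0021 0.0801
flux [367. 182.] [ 18  51 817] [0.5806 0.3948 0.037 ] caddy 0.044 0.081
tip [0.27925315 0.29792722 0.034     ] theta 1.3311654842629879 0.23285991130332456 pivot [0.48298737 0.41069293]
[(np.float64(1.3311654842629879), [0.305, 0.341]), (np.float64(1.2), [0.315, 0.318]), (np.float64(1.0), [0.337, 0.286]), (np.float64(0.8), [0.365, 0.26]), (np.float64(0.6000000000000001), [0.397, 0.239]), (np.float64(0.40000000000000013), [0.433, 0.226]), (np.float64(0.20000000000000018), [0.471, 0.219]), (np.float64(2.220446049250313e-16), [0.509, 0.221])]
shift [ 0.327 -1.224  0.224] tooly 0.272
```

View pics/w5.png

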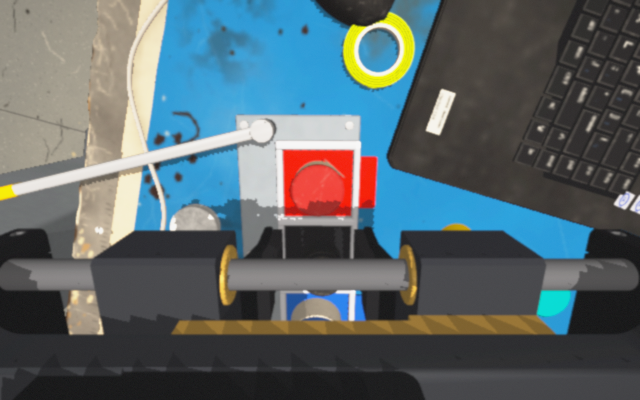

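The flux pot sits upright in the red bay (lid at (317,190)), and the bar is open with its hinge at (262,130). The bar angle is 1.33 rad. I'll go to the far side of the bar with the fingers shut.

```bash
python3 -m crank '0.055 -0.204 0.037 0 -1; 0.055 -0.204 0.037 0 -1; 0.055 -0.204 0.037 0 -1; 0.055 -0.204 0.037 0 -1; 0.055 -0.204 0.037 0 -1; 0.052 -0.204 0.037 0 -1; 0 0 0 0 -1; 0 0 0 0 -1'
cat > arc.py <<'E'
from h import *
q=np.load('q.npy');c,si=np.cos(q[2]),np.sin(q[2])
def W(r,t,n):
    x=-.046-r*np.sin(t)-n*np.cos(t);y=.122-r*np.cos(t)+n*np.sin(t);return np.array([q[0]+c*x-si*y,q[1]+si*x+c*y])
def arc(ts,n,z,r=.19):
    s=read_state();Rm=R.from_quat(s['eef_rot']).as_matrix();p=s['ee_pos'];print('at',p.round(4),s['joint_positions'].round(2),s['ft_force'].round(1))
    for t in ts:
        w=np.array([*W(r,t,n),z]);print(round(t,2),(Rm.T@(w-p)/.2).round(3));p=w
E
python3 -c "
from arc import *
arc([1.34],.06,.002);arc(np.arange(1.3,.15,-.1),.02,.002)"
```

```text
time: 20.7
ee_pos: [0.2876, 0.371, 0.0806]
eef_rot: [0.604, 0.797, -0.001, 0.0]
ft_force: [1.1, -0.6, 0.3]
width: 0.0006
grip_force: 0.0
at [0.2876 0.371  0.0806] [ 0.13  0.34 -1.27  1.95  0.36  1.11 -1.02] [ 1.1 -0.6  0.3]
1.34 [0.01  0.002 0.393]
at [0.2876 0.371  0.0806] [ 0.13  0.34 -1.27  1.95  0.36  1.11 -1.02] [ 1.1 -0.6  0.3]
1.3 [-0.223  0.051  0.393]
1.2 [-0.093  0.02   0.   ]
1.1 [-0.091  0.029  0.   ]
1.0 [-0.088  0.038  0.   ]
0.9 [-0.083  0.046  0.   ]
0.8 [-0.078  0.055  0.   ]
0.7 [-0.073  0.062  0.   ]
0.6 [-0.066  0.069  0.   ]
0.5 [-0.059  0.075  0.   ]
0.4 [-0.051  0.081  0.   ]
0.3 [-0.043  0.085  0.   ]
0.2 [-0.034  0.089  0.   ]
```

Going down, then pushing the bar round to about 0.8 rad and checking.

```bash
python3 -m crank '0 0 0.2 0 -1; 0 0 0.19 0 -1; 0 0 0 0 -1; -0.11 0.025 0 0 -1; -0.11 0.025 0 0 -1; -0.093 0.02 0 0 -1; -0.091 0.029 0 0 -1; -0.088 0.038 0 0 -1; -0.083 0.046 0 0 -1; -0.078 0.055 0 0 -1' ; python3 -c "
from arc import *
arc(np.arange(.7,.05,-.1),.02,.002)
T=cam('top');h,s,v=[a.astype(int) for a in cv2.split(cv2.cvtColor(T[0],cv2.COLOR_BGR2HSV))]
m=((h>15)&(h<35)&(s>130)&(v>120)).astype(np.uint8)
n,l,st,ce=cv2.connectedComponentsWithStats(m)
for i in range(1,n):
    if st[i,4]>20: print(ce[i].round(1),st[i,4])
for t in(1.33,1.,.9,.8): print(t,proj(T,[*W(.235,t,0),.034]).round(1))"
```

```text
time: 21.7
ee_pos: [0.3706, 0.2585, 0.0049]
eef_rot: [0.605, 0.796, 0.001, 0.0]
ft_force: [0.4, 0.4, -0.0]
width: 0.0007
grip_force: 0.2
at [0.3706 0.2585 0.0049] [ 0.34  0.41 -1.16  2.06  0.47  0.96 -0.8 ] [ 0.4  0.4 -0. ]
0.7 [-0.076  0.053  0.014]
0.6 [-0.066  0.069  0.   ]
0.5 [-0.059  0.075  0.   ]
0.4 [-0.051  0.081  0.   ]
0.3 [-0.042  0.086  0.   ]
0.2 [-0.034  0.089  0.   ]
0.1 [-0.025  0.092  0.   ]
[243.8 171.9] 217
[184.8 227.3] 161
[585.1 296. ] 78
[304.5 313.7] 59
1.33 [265.1 354.8]
1.0 [292.7 332.1]
0.9 [299.5 323.7]
0.8 [305.4 314.6]
```

The bar is following: its tip is at (304,314), which is about 0.81 rad.

```bash
python3 -m crank '-0.076 0.053 0.005 0 -1; -0.066 0.069 0.005 0 -1; -0.059 0.075 0 0 -1; -0.051 0.081 0 0 -1; -0.042 0.086 0 0 -1; -0.034 0.089 0 0 -1; 0 0 0 0 -1' ; python3 -c "
from arc import *
arc([.1,0],.02,.003);arc([.0],.01,.003)"
```

```text
time: 22.45
ee_pos: [0.4771, 0.2193, 0.0016]
eef_rot: [0.606, 0.796, 0.001, 0.0]
ft_force: [0.1, 0.3, 0.4]
width: 0.0006
grip_force: 0.0
at [0.4771 0.2193 0.0016] [ 0.35  0.56 -1.05  1.89  0.56  1.03 -0.66] [0.1 0.3 0.4]
0.1 [-0.02   0.085 -0.007]
0 [-0.015  0.094  0.   ]
at [0.4771 0.2193 0.0016] [ 0.35  0.56 -1.05  1.89  0.56  1.03 -0.66] [0.1 0.3 0.4]
0.0 [-0.035  0.23  -0.007]
```

```bash
python3 -m crank '-0.01 0.05 0 0 -1; -0.01 0.05 0 0 -1; -0.008 0.03 0 0 -1; -0.007 0.03 0 0 -1; 0 0.02 0 0 -1; 0 0 0 0 -1' |grep -E 'pos|force'; python3 -m crank '0 0.015 0 0 -1; 0 0 0 0 -1' |grep -E 'pos|force'; python3 -m crank '0 0.015 0 0 -1; 0 0 0 0 -1' |grep -E 'pos|force'
```

```text
ee_pos: [0.511, 0.2232, 0.0013]
ft_force: [-0.1, 0.4, -0.2]
grip_force: 0.0
ee_pos: [0.5138, 0.2237, 0.0014]
ft_force: [0.5, 0.8, -0.4]
grip_force: 0.0
ee_pos: [0.5168, 0.2246, 0.0015]
ft_force: [-0.2, -0.1, -0.2]
grip_force: 0.0
```

```bash
python3 -m crank '0 0.015 0 0 -1; 0 0 0 0 -1' |grep -E 'pos|force'; python3 -m crank '0 0.015 0 0 -1; 0 0 0 0 -1' |grep -E 'pos|force'; python3 -c "
from arc import *
C=cam('wrist');cv2.imwrite('pics/w6.png',C[0])
for t in(0,.03,.06,.1): print(t,proj(C,[*W(.02,t,0),.034]).round(0),proj(C,[*W(.15,t,0),.034]).round(0))"
```

```text
ee_pos: [0.5196, 0.2255, 0.0014]
ft_force: [0.0, 0.2, 0.4]
grip_force: 0.0
ee_pos: [0.5203, 0.2258, 0.0009]
ft_force: [-7.9, -3.0, 4.2]
grip_force: 3.9
0 [ 353. -172.] [343. 178.]
0.03 [ 351. -173.] [333. 178.]
0.06 [ 349. -173.] [324. 178.]
0.1 [ 347. -173.] [311. 177.]
```

View pics/w6.png

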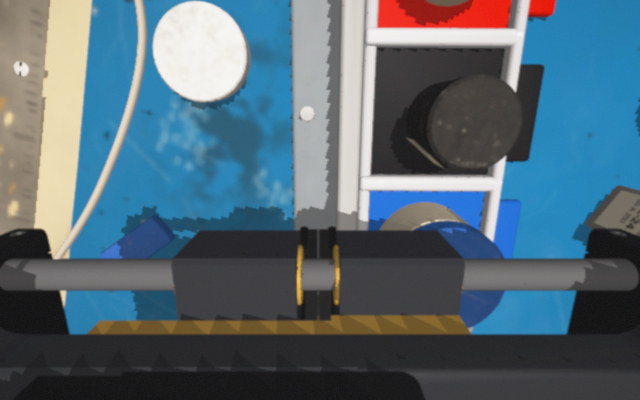

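The bar shows at columns 340–362 along row 178, against 343 predicted for fully shut and 311 for 0.1 rad. One more small press will tell the stop from the ball.

```bash
python3 -m crank '0 0.015 0 0 -1; 0 0 0 0 -1' |grep -E 'pos|force'; python3 -m crank '0 0.015 0 0 -1; 0 0 0 0 -1' |grep -E 'pos|force'
```

```text
ee_pos: [0.5204, 0.2259, 0.0005]
ft_force: [-20.3, -7.6, 14.7]
grip_force: 10.3
ee_pos: [0.5205, 0.226, 0.0]
ft_force: [-31.8, -13.1, 23.2]
grip_force: 16.9
```

34 N with no movement is the hard stop, well past the ball's 6 N. I'll back away, rise, and check.

```bash
python3 -m crank '0 -0.08 0 0 -1; 0 -0.15 0 0 -1; 0 0 -0.2 0 -1; 0 0 -0.2 0 -1; 0 -0.15 -0.2 0 -1; 0 -0.2 0 0 -1; 0 -0.15 0 0 -1; 0 0 0 0 -1; 0 0 0 0 -1' ; python3 -c "
from arc import *
C=cam('top')
for r in(.02,.12,.235): print(r,[((proj(C,[*W(r,t,0),.034])-[195,185])*5.3).round(0).tolist() for t in(0,.05)])
cv2.imwrite('pics/t6.png',cv2.resize(C[0][185:297,195:345],None,fx=5.3,fy=5.3,interpolation=2))"
```

```text
time: 25.2
ee_pos: [0.3881, 0.187, 0.1217]
eef_rot: [0.605, 0.796, -0.0, 0.002]
ft_force: [0.4, -0.0, -1.6]
width: 0.0004
grip_force: 0.0
0.02 [[159.0, 387.0], [160.0, 389.0]]
0.12 [[386.0, 325.0], [389.0, 339.0]]
0.235 [[644.0, 254.0], [650.0, 281.0]]
```

View pics/t6.png

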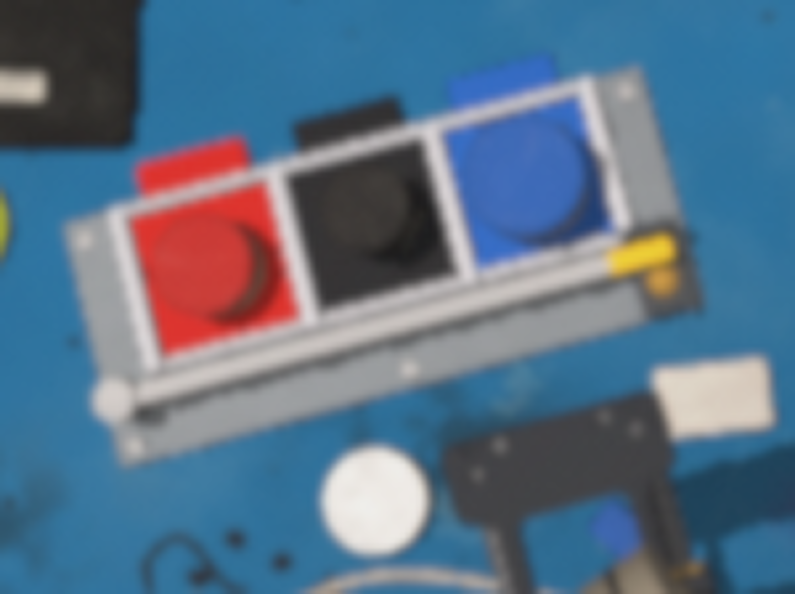

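The red lid is in the red bay (205,265), black in the middle (370,210), and blue in the blue bay (527,178). The bar is shut behind the ball, with its yellow tip at (643,253) against (644,254) predicted for 0 rad. The bystanders in view haven't moved, so I'm handing in.

```bash
python3 -c "
from bench import workorder
print(workorder.close_job())"
```

```text
the job is handed in; nothing more can be done
None
```

I swapped the grease and flux pots into the bays of their own colours, left the black pot in its bay, pushed the keeper bar shut to its stop behind the spring ball, and handed in the job at about 25 s; the hand-in gave no verdict.

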